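# Clamp the rolling board with the over-centre lever

## Robot

A 6-joint arm with a two-finger parallel gripper is mounted at the origin on the work surface. World frame = base frame: x ahead of the robot, y to its left, z up, the work surface at z = 0. Lengths are in m, angles in degrees, forces in N, time in s.
With the tool pointing down it reaches from about 0.4 to 0.825 m from the base axis. Payload 7 kg.
Tool frame: the origin (TCP) lies at the very end of the fingers, on their centre line; the grasp point (between the pads) lies 19 mm behind it; z points along the fingers, y is the line along which they close (so a half turn about z gives the same grasp; the last joint's range is limited). The gripper opens to 88 mm and grips with 3 to 60 N. Pads are 19 mm wide; open, the fingers measure 130 mm over their backs; the gripper's body (78 mm by 193 mm) begins 47 mm behind the grasp point.
Start: joints at [84.116, 20.546, 0.682, 0, -70.136, -16.507], TCP at [0.257, 0.624, 0.227] pointing down, gripper open.
Joint ranges: [-176.03, 176.03], [-82.01, 121.73], [-58.28, 71.71], [-173.87, 95.51], [-174.79, -0.11], [-173.66, 173.66]. Speed limits (degrees/s): [136.94, 136.94, 172.46, 180, 180, 180].

## Interface

Orientations are given as [roll, pitch, yaw] about the fixed x, y, z axes, in that order (R = Rz(yaw) Ry(pitch) Rx(roll)).
In Python, from plant import r gives the robot as it stands. The module is installed in compiled form; this text tells all that it offers.
- The arm moves only by the tool jog_arm, never from a script. Its arguments are lists of equal length, an entry for each row: "travel": the shift along the tool's x, y, z each as a share of 50 cm, from -1 to 1, a list of three; "dr": the turn, a rotation vector about the tool's x, y, z each as a share of 360 degrees, from -1 to 1, a list of three; "claw": the opening, from 0 (shut) to 1 (fully open). A call has exactly 10 rows; each row is the pose to reach, as a shift and turn from the pose commanded when the call began, along the tool's axes at that moment, turning the shorter way round; what a row does not reach only later rows make up. A row lasts 1/8 s, in which the tool goes at most 62.5 mm and 10.7 degrees, less where a joint would pass 70% of its speed; a pose out of reach is approached as far as the arm can. A call with a number of a shift or a turn outside -1 to 1 is refused whole. A call with a gripper value outside its range is refused whole. The fingers move at their own pace and stop on an object; "newtons" is the grip in N (left out, the last holds). Time passes only in rows, so rows that repeat a pose let the fingers close, or fill a call up. It gives the time, the measured TCP pose, the force, the opening and the grip force at its end, in the units of the state.
- r.get_state(): the state, without advancing time (a new reading comes with each control period).
- r.capture(name): name is "scene" or "top" or "wrist"; returns a dict with "pixels" (384x512x3 uint8, red, green, blue), "range_z" (384x512 float32, m along the optical axis (not along the pixel's ray), 0 where there is no reading), "fx", "fy", "cx", "cy" (pixels), "position" and "attitude" of the camera in the world; the wrist camera has in their place "hand_eye" (4x4, takes a point from camera to tool coordinates, whose origin is the TCP and whose axes are the flange's). Camera axes: x right, y up, looking along -z (the intrinsics and any distortion apply to the point x, -y, -z); pixel columns grow to the right and rows downward; lengths in m; the calibration is good to about 2 mm. A picture is of the moment at which its call begins: read the wrist's pose just before it.
- r.close_job(): hands the job in; it is judged then, once.
Trained networks look in the newest picture that a camera, given by its name, has taken for a name from the list of things; names that differ only in an ending like _2 or _b are one class to them, and where a whole thing is asked for, a point or a joint stands for the part that bears it (a point fixed in the world has none). Each returns a list of dicts, best first, with "conf" (0 to 1); they miss things now and then, are a little off and sometimes report something else, mostly with a low value. They report only what shows in the picture. A call takes as long as a camera call. They do not tell look-alikes from the thing itself.
- r.boxes_of(name, camera): "extent" ([left, top, right, bottom] in pixels, round what is visible of it).
- r.regions_of(name, camera): "pixels" (384x512 bool, what is visible of it) and "extent" ([left, top, right, bottom] in pixels, round what is visible of it).
- r.tip_of(name, camera): "at" ([column, row] in pixels: a listed point, or the origin of a listed thing).
The state is a dict: "time_s": time; "joints": joint angles; "qd": joint speeds; "joint_torque": joint torques, N m; "tcp_pos": TCP position; "eef_rot": TCP orientation; "contact_force": force on the tool from outside, world axes, zero at the start; "moment": the same for the moment, N m; "gripper_width": finger opening in m; "gripper_force": force on a finger pad.
Only numpy, scipy, OpenCV 4.12 (cv2) and the standard library are available. Lean on these libraries where they do the work, as an engineer would, in place of code of your own. Each camera call takes 0.05 s, during which the arm holds its last target. There are 200 camera calls.

## Task

Push the round pine board along the counter until it sits snugly against both posts of the hold-down fixture, then flip the fixture's ball-ended lever over past its centre so that it snaps down and its rubber pad clamps the board. Just push with the fingers, keeping the board flat on the counter, and leave the hob's knob and all the other kitchen things as they are.

Things in the scene. Friction and masses are not known exactly. Their poses are not given: they have to be found in the camera images.
- fixture: Fixed aluminium hold-down fixture: a bar 75 x 190 x 20 mm high, with two forward arms ending in steel posts (18 mm diameter, 36 mm tall). Origin: underside, middle of the bar's front edge. x is level, pointing away from the board to the fixture's back (bar at x 0 to 75, y -95 to 95 mm); z up. Post axes at x -36.4, y +-75.8 mm. The board comes in from the -x side, moving in +x.
- home (a point): The point on the counter where the board's centre lies when the board touches both posts: in the fixture's frame x -100 mm, y 0, z 0. The board's edge is then 10 mm short of the bar. Axes as the fixture's.
- board: Loose round pine rolling board, 180 mm diameter, 20 mm thick, about 0.18 to 0.36 kg, flat on the counter 50 to 100 mm short of home and up to 25 mm to one side. Origin: centre of the underside; z up.
- lever (a joint): Over-centre lever's angle, rad. 0 = open (every start), leaning back (fixture +x) 0.7 rad behind the vertical; 0.7 = upright, dead centre; grows as it swings forward over the board; about 2.27 = level, pad pressing the board; 2.42 = end stop, with no board below. A spring holds it open (1.8 N at the ball starts it, less later); past 0.7 it snaps down by itself and presses the board with about 5 N.
- lever_ball (a point): Centre of the black ball (24 mm diameter) at the lever's free end, 105 mm from the hinge. The lever is a flat steel bar 16 mm wide, 6 mm thick. In the fixture's frame the ball is at x 103, y 0, z 130 mm open; x 35, z 155 mm upright; x -70, z 50 mm clamped. The space behind the open ball (fixture +x) is free for 80 mm, from 65 mm height up.
- lever_hinge (a point): The lever's hinge, in the fixture's frame at x 35, y 0, z 50 mm; its axis runs along the fixture's y. Two dark steel cheeks carry it: 30 mm deep along x, 34 mm apart over their outsides, tops at z 63 mm.
- pad: Foot on the lever: an 8 mm steel stem with a black rubber disc 18 mm in diameter and 9 mm thick, fixed 70 mm from the hinge and standing 30 mm out square from the bar on the board side (its face is downward when clamped, 25 mm inside the board's edge). It swivels by 0.06 rad. Its origin: where the stem leaves the bar's middle.
- hob_knob (a joint): Black bar-grip turning knob of the gas hob, 44 mm diameter, on the hob to the robot's right; rad, 0 as it stands. Must stay as it is.
- bowl: Blue plastic bowl, 150 mm diameter, 60 mm high, loose. Origin: centre of the underside. Not to be disturbed.
- ramekin: White ceramic ramekin, 84 mm diameter, 45 mm high, loose, beside the fixture's front on its -y side. Origin: centre of the underside. Not to be disturbed.
- jar: Glass jar with steel cap, 60 mm diameter, 90 mm high, loose, beside the fixture on its -y side. Origin: centre of the underside. Not to be disturbed.
- tin: Small closed steel tin, 66 mm diameter, 45 mm high, loose, beside the fixture on its +y side. Origin: centre of the underside. Not to be disturbed.
- pot_lid: Grey aluminium pot lid, 210 mm diameter, 44 mm high over its knob, lying flat, loose. Origin: centre of the underside. Not to be disturbed.
- spatula: Flat steel tava spatula, about 293 mm long, blade 100 x 75 mm and 4 mm thick, lying flat, loose. Origin: at the handle's end, on the underside; x towards the blade. Not to be disturbed.
Mind the look-alikes: they are no part of the job. Leave any pink look-alike of the fixture alone.

How it is judged:
By the outcome, as a careful person would: the job done as asked, in the order asked, and still so for the second after the job is handed in, with the robot touching nothing.
It also fails if it takes over 54 s, if anything falls off the work surface, if the arm or the gripper's body presses on something with over 40 N, if the wrist force passes 120 N, or if a joint passes its speed limit or range.

## Working session

There is one attempt and no reset: what is moved stays moved. The work goes in short steps, Python scripts to look and compute and a tool call to move; the robot and the scene stay as the last step left them, time stands still between calls to the robot, and variables do not carry over. Pictures are saved under pics/ and viewed, at most 10 in all, crops included, and the job is handed in when it is done.

Besides the shell and the picture viewer there is one more tool, called after ">>>" as name(argument=value, ...), one argument or row to a line, values as JSON. jog_arm: Moves the arm, as the interface text tells. Its arguments: {"type":"object","properties":{"travel":{"type":"array"},"dr":{"type":"array"},"claw":{"type":"array"},"newtons":{"type":"number"}},"required":["travel","dr","claw"]}

```bash
mkdir -p pics
cat > h.py <<'E'
import numpy as np, cv2
from plant import r
from scipy.spatial.transform import Rotation as R
def att(a):
    a=np.array(a,float)
    if a.shape==(3,3): return a
    if a.size==3: return R.from_euler('xyz',a,degrees=True).as_matrix()
    return R.from_quat(a).as_matrix()
def cam(c):
    if 'hand_eye' in c:
        s=r.get_state(); T=np.eye(4); T[:3,:3]=R.from_euler('xyz',s['eef_rot'],degrees=True).as_matrix(); T[:3,3]=s['tcp_pos']
        return T@np.array(c['hand_eye'])
    T=np.eye(4);T[:3,:3]=att(c['attitude']);T[:3,3]=c['position'];return T
def pt(c,u,v,z=None,d=None):
    T=cam(c); ray=np.array([(u-c['cx'])/c['fx'],-(v-c['cy'])/c['fy'],-1.])
    w=T[:3,:3]@ray
    if z is not None: return T[:3,3]+w*(z-T[2,3])/w[2]
    return T[:3,3]+w*d
def proj(c,P):
    T=cam(c); q=T[:3,:3].T@(np.array(P)-T[:3,3]); return c['cx']+c['fx']*q[0]/-q[2], c['cy']-c['fy']*q[1]/-q[2]
def save(c,n,box=None,s=1):
    im=c['pixels'][:,:,::-1]
    if box: im=im[box[1]:box[3],box[0]:box[2]]
    cv2.imwrite('pics/'+n,cv2.resize(im,None,fx=s,fy=s,interpolation=cv2.INTER_CUBIC))
E
python3 - <<'E'
from h import *
print(r.get_state())
for n in('top','scene'):
    c=r.capture(n); save(c,n+'0.png',None,1.5)
    print(n,{k:c[k] for k in c if k not in('pixels','range_z')})
    for k in('fixture','board','lever_ball','lever_hinge','ramekin','jar','tin','bowl','pot_lid','spatula','hob_knob'):
        for t in r.tip_of(k,n)[:4]:
            u,v=t['at']; d=c['range_z'][min(383,max(0,int(v))),min(511,max(0,int(u)))]
            print(k,round(t['conf'],2),np.round(t['at'],1),pt(c,u,v,d=d).round(3))
E
```

```text
{'time_s': 0.0, 'joints': array([ 8.41145661e+01,  2.05919333e+01,  6.33623751e-01, -1.86470978e-02,
       -7.01361839e+01, -1.65058627e+01]), 'qd': array([-0.04519282,  0.00851515,  0.04301873, -0.13454219,  0.01346666,
       -0.01341955]), 'joint_torque': array([ 1.28761814e-03, -5.82714915e+01,  2.93049502e+01,  6.99714258e+00,
        6.76459749e-03, -1.57782697e-04]), 'tcp_pos': array([0.25698635, 0.62363658, 0.22562056]), 'eef_rot': array([ 1.79904420e+02, -1.00422276e-02, -2.23976387e+01]), 'contact_force': array([-0.03284965, -0.10668563,  0.04470697]), 'moment': array([-0.00821125,  0.03582995,  0.01857174]), 'gripper_force': 0.0, 'gripper_width': 0.08780763681445067}
top {'fx': 380.4999220403812, 'fy': 380.4999220403812, 'cx': 266.37691145449594, 'cy': 189.73770830425758, 'position': array([ 0.43637797, -0.02124791,  1.57546113]), 'attitude': array([  3.5355946 ,   0.12513686, -89.27773082])}
fixture 0.88 [329.4 257.8] [ 0.26  -0.275  0.022]
fixture 0.82 [232.3 180. ] [0.571 0.124 0.017]
board 0.75 [273.3 185.4] [ 0.55  -0.045  0.024]
board 0.49 [225.4 178. ] [0.575 0.148 0.057]
lever_ball 0.53 [205.8 176.7] [0.572 0.214 0.133]
lever_ball 0.53 [307.3 256. ] [ 0.278 -0.173  0.137]
lever_hinge 0.63 [225.3 177.4] [0.578 0.149 0.052]
lever_hinge 0.46 [324.9 255.6] [ 0.272 -0.252  0.056]
ramekin 0.66 [257.2 144.2] [0.723 0.024 0.006]
jar 0.74 [233.4 145.7] [0.7   0.115 0.09 ]
tin 0.51 [227.5 226.6] [0.381 0.137 0.046]
bowl 0.75 [151.9 240.3] [0.319 0.451 0.002]
pot_lid 0.95 [160.8 161.6] [0.64  0.414 0.04 ]
spatula 0.6 [343.7 160.2] [ 0.662 -0.338 -0.005]Traceback (most recent call last):
  File "<stdin>", line 7, in <module>
ValueError: it knows: board, bowl, fixture, home, jar, lever_ball, lever_hinge, pad, pot_lid, ramekin, spatula, tin
```

View pics/top0.png

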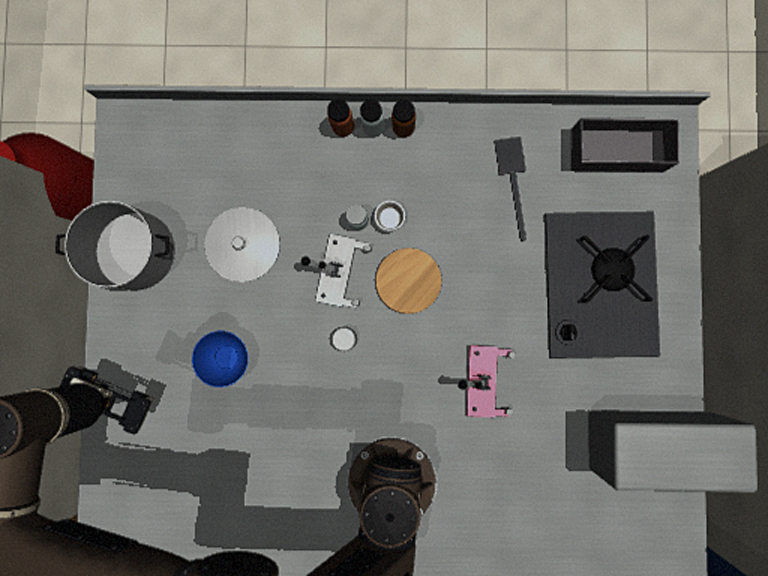

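Run:
```python
from h import *
c=r.capture('scene'); save(c,'scene0.png',None,1.5)
print({k:c[k] for k in c if k not in('pixels','range_z')})
for k in('fixture','board','lever_ball','lever_hinge','home','pad'):
        for t in r.tip_of(k,'scene')[:4]:
            u,v=t['at']; d=c['range_z'][min(383,max(0,int(v))),min(511,max(0,int(u)))]
            print(k,round(t['conf'],2),np.round(t['at'],1),pt(c,u,v,d=d).round(3))
c=r.capture('top')
for k in('home','pad'):
        for t in r.tip_of(k,'top')[:4]:
            u,v=t['at']; d=c['range_z'][int(v),int(u)]
            print('top',k,round(t['conf'],2),np.round(t['at'],1),pt(c,u,v,d=d).round(3))
m=[x for x in r.regions_of('board','top')]
for x in m:
    v,u=np.nonzero(x['pixels']); P=np.array([pt(c,a,b,z=.02) for a,b in zip(u,v)])
    (cc,rad)=cv2.minEnclosingCircle(P[:,:2].astype(np.float32)); print(x['conf'],x['extent'],cc,rad,P.mean(0),c['range_z'][v,u].mean())
```

```text
{'fx': 496.59587165375257, 'fy': 496.59587165375257, 'cx': 258.9000687643722, 'cy': 197.46024431417385, 'position': array([1.79924767, 0.00641387, 0.9089442 ]), 'attitude': array([56.86225696, -0.58346998, 90.34598814])}
fixture 0.8 [294.7 228.4] [0.697 0.107 0.089]
fixture 0.63 [177.  176.5] [ 0.301 -0.281  0.015]
fixture 0.51 [259.7 259.7] [0.763 0.011 0.031]
board 0.88 [242.7 220.9] [ 0.564 -0.042  0.016]
lever_ball 0.54 [205.  141.9] [-0.009 -0.214 -0.006]
lever_ball 0.53 [335.7 191.7] [0.585 0.229 0.139]
lever_hinge 0.62 [310.  216.2] [0.591 0.16  0.056]
lever_hinge 0.52 [189.4 164.9] [ 0.298 -0.235  0.06 ]
pad 0.75 [242.9 223.7] [ 0.582 -0.04   0.019]
pad 0.56 [324.4 202.4] [0.589 0.199 0.104]
pad 0.37 [198.5 149.2] [ 0.278 -0.203  0.111]
top home 0.35 [209.  176.1] [0.577 0.205 0.112]
top pad 0.57 [310.9 255.1] [ 0.282 -0.186  0.141]
top pad 0.54 [207.8 178.2] [0.579 0.227 0.002]
0.63 [252.1, 162.3, 296.8, 208.9] (0.5466516613960266, -0.03911161795258522) 0.09254694730043411 [ 0.54706571 -0.04019375  0.02      ] 1.5518035
```

The top view shows two fixtures. The aluminium one is at (225,180) in camera pixels, with its lever ball at (206,177). The pink look-alike is at (325,255), ball (307,256). The board is at (273,186). Ramekin (257,144) and jar (233,146) are on one side of the aluminium fixture, the tin (228,227) on the other. I'm choosing the aluminium one and will confirm it in a close wrist view.

```bash
cat >> h.py <<'E'
def mv(p,yaw,roll=180.):
    s=r.get_state(); A=R.from_euler('xyz',s['eef_rot'],degrees=True); B=R.from_euler('xyz',[roll,0,yaw],degrees=True)
    d=A.inv().apply(np.array(p)-s['tcp_pos'])/.5; w=np.degrees((A.inv()*B).as_rotvec())/360
    print('travel',d.round(4),'dr',w.round(4),'rows>=',np.linalg.norm(d)*8,np.linalg.norm(w)*360/10.7)
E
python3 - <<'E'
from h import *
c=r.capture('top')
a=pt(c,244.7,164.7,z=.036);b=pt(c,237.3,202,z=.036);print(a,b,np.linalg.norm(a-b))
y=(b-a)/np.linalg.norm(b-a); print('fix y yaw',np.degrees(np.arctan2(y[1],y[0])))
w=r.capture('wrist'); print(w['hand_eye'],w['fx'])
# fixture +x ~ +y world; tool yaw options
mv([.56,.10,.35],0); mv([.56,.10,.35],-90);mv([.56,.10,.35],90)
E
```

```text
[0.63245188 0.0728333  0.036     ] [0.48027173 0.10032964 0.036     ] 0.15464426178594096
fix y yaw 169.758136201863
[[ 8.95343262e-05  9.65634525e-01  2.59903746e-01  6.89874936e-02]
 [ 9.99999943e-01 -1.71421722e-04  2.92402142e-04 -3.45565915e-04]
 [ 3.26906751e-04  2.59903704e-01 -9.65634484e-01 -1.58906957e-01]
 [ 0.00000000e+00  0.00000000e+00  0.00000000e+00  1.00000000e+00]] 281.468550424784
travel [ 0.9593  0.7384 -0.2468] dr [-0.     -0.     -0.0622] rows>= 9.884028147081539 2.092509710022553
travel [ 0.9593  0.7384 -0.2468] dr [-0.     -0.      0.1878] rows>= 9.884028147081539 6.318705250708774
travel [ 0.9593  0.7384 -0.2468] dr [ 0.     -0.     -0.3122] rows>= 9.884028147081539 10.503724658298392
```

View pics/scene0.png

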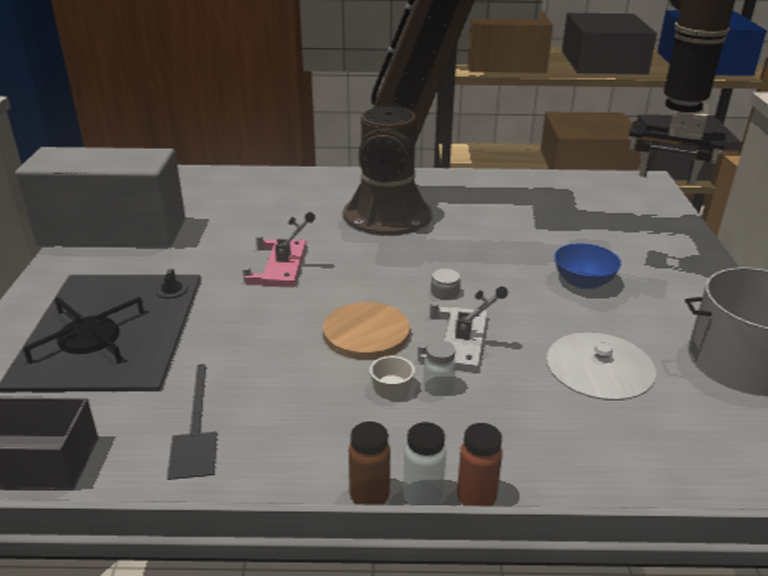

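The choice holds in both views: the aluminium fixture sits between the jar and ramekin (its -y side) and the tin (its +y side). Its x axis has a yaw of about 80° and home is at about (0.545, 0.024). I'm moving the wrist camera over it.

>>> jog_arm(
  travel=[
    [0.98,0.87,0],
    [0.98,0.87,0],
    [0.98,0.87,0],
    [0.98,0.87,0],
    [0.98,0.87,0],
    [0.98,0.87,0],
    [0.98,0.87,0],
    [0.98,0.87,0],
    [0.98,0.87,0],
    [0.98,0.87,0],
  ],
  dr=[
    [0,0,0.216],
    [0,0,0.216],
    [0,0,0.216],
    [0,0,0.216],
    [0,0,0.216],
    [0,0,0.216],
    [0,0,0.216],
    [0,0,0.216],
    [0,0,0.216],
    [0,0,0.216],
  ],
  claw=[1,1,1,1,1,1,1,1,1,1],
)

```text
time_s: 2.45
tcp_pos: [0.532, 0.0605, 0.227]
eef_rot: [-179.9, 0.0, -100.1]
contact_force: [1.4, 1.0, 1.1]
gripper_width: 0.0879
gripper_force: 0.0
```

```bash
cat > look.py <<'E'
from h import *
import sys
s=r.get_state(); print(s['time_s'],s['tcp_pos'].round(4),s['eef_rot'].round(2),s['joints'].round(1))
c=r.capture('wrist'); save(c,sys.argv[1],None,1.5)
for k in('fixture','board','lever_ball','lever_hinge','home'):
    for t in r.tip_of(k,'wrist')[:3]:
        u,v=t['at']; d=c['range_z'][min(383,max(0,int(v))),min(511,max(0,int(u)))]
        print(k,round(t['conf'],2),np.round(t['at'],1),pt(c,u,v,d=d).round(4))
np.savez('w.npz',**{k:c[k] for k in c},T=cam(c))
for x in r.regions_of('board','wrist')[:2]:
    v,u=np.nonzero(x['pixels']); P=np.array([pt(c,a,b,z=.02) for a,b in zip(u,v)])[:,:2].astype(np.float32)
    print('board',round(x['conf'],2),x['extent'],cv2.minEnclosingCircle(P),P.mean(0))
E
python3 look.py w1.png
```

```text
2.45 [0.532  0.0605 0.227 ] [-1.7995e+02  4.0000e-02 -1.0013e+02] [ 27.5   7.3 -16.9   0.  -65.7 -37.6]
fixture 0.64 [240.7 212.6] [5.643e-01 1.209e-01 5.000e-04]
board 0.96 [232.2  94.7] [ 0.5417 -0.0363  0.0204]
```

View pics/w1.png

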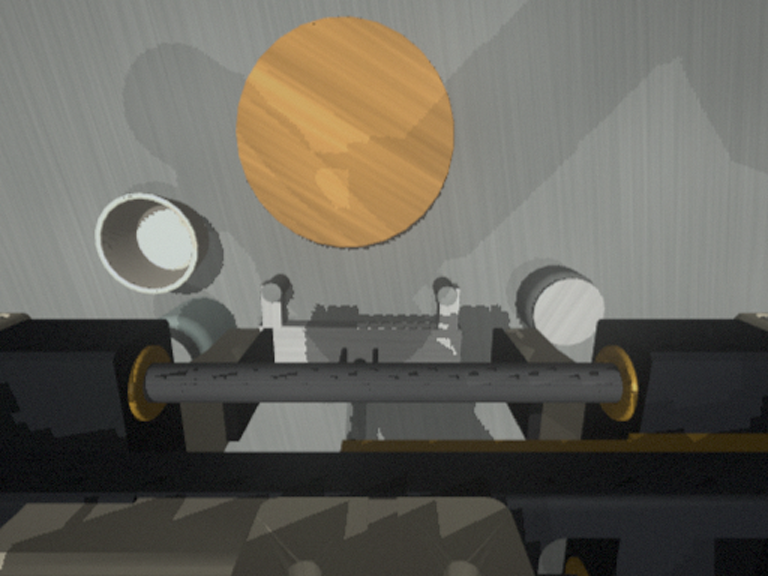

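The wrist view shows the board at (345,132), ramekin (148,243), tin (568,312), and the two post tops at about (273,291) and (448,291) in the 1.5x picture. Bar colour is silver, not pink, so this is the right fixture. Now I'll measure it.

```bash
cat > meas.py <<'E'
from h import *
import sys
w=np.load('w.npz'); T=w['T']; im=w['pixels']
def pz(u,v,z):
    ray=T[:3,:3]@np.array([(u-w['cx'])/w['fx'],-(v-w['cy'])/w['fy'],-1.]); return T[:3,3]+ray*(z-T[2,3])/ray[2]
hsv=cv2.cvtColor(im,cv2.COLOR_RGB2HSV); m=((hsv[...,1]>90)&(hsv[...,0]>5)&(hsv[...,0]<25)).astype(np.uint8); m[215:]=0
n,l,st,ce=cv2.connectedComponentsWithStats(m); i=1+st[1:,4].argmax()
v,u=np.nonzero(l==i); P=np.array([pz(a,b,.02) for a,b in zip(u,v)])[:,:2].astype(np.float32); print('board',cv2.minEnclosingCircle(P),P.mean(0))
E
cat meas.py - > /tmp/a.py <<'E'
# 3D points of posts from depth: height near 36 mm
g=w['range_z']; vv,uu=np.mgrid[150:215,140:340]
Q=np.array([[*(T[:3,3]+T[:3,:3]@(np.array([(a-w['cx'])/w['fx'],-(b-w['cy'])/w['fy'],-1.])*g[b,a])),a,b] for a,b in zip(uu.ravel(),vv.ravel())])
Q=Q[(Q[:,2]>.031)&(Q[:,2]<.041)]
C=[]
for lo,hi in((165,200),(280,312)):
    q=Q[(Q[:,3]>lo)&(Q[:,3]<hi)&(Q[:,4]<204)]; c=q.mean(0); print(len(q),c.round(4),np.ptp(q,axis=0).round(3)); C.append(c[:2])
C2=[pz(273/1.5,291/1.5,.036)[:2],pz(448/1.5,291/1.5,.036)[:2]]
for D in(C,C2):
    D=np.array(D); y=(D[1]-D[0])/np.linalg.norm(D[1]-D[0]); x=np.array([y[1],-y[0]])
    o=D.mean(0)+.0364*x; print(np.linalg.norm(D[1]-D[0]),'yaw',np.degrees(np.arctan2(x[1],x[0])),'origin',o,'home',o-.1*x)
E
cp meas.py meas.py; PYTHONPATH=. python3 /tmp/a.py
```

```text
cp: 'meas.py' and 'meas.py' are the same file
Traceback (most recent call last):
  File "h.py", line 1, in <module>
    import numpy as np, cv2
ModuleNotFoundError: No module named 'cv2'
```

```bash
cp /tmp/a.py a.py; python3 a.py
```

```text
board ((0.5440080761909485, -0.035614628344774246), 0.08950383216142654) [ 0.54295725 -0.04015437]
152 [6.294000e-01 7.580000e-02 3.570000e-02 1.809539e+02 1.938553e+02] [1.7e-02 1.7e-02 7.0e-03 1.4e+01 1.3e+01]
152 [4.821000e-01 1.051000e-01 3.600000e-02 2.972105e+02 1.960592e+02] [1.7e-02 1.7e-02 7.0e-03 1.3e+01 1.4e+01]
0.15026020220158567 yaw 78.75150006956079 origin [0.56285565 0.12618709] home [0.54334918 0.02810805]
0.15058075283123057 yaw 79.84870748824254 origin [0.56036205 0.12526998] home [0.54273725 0.0268354 ]
```

Run:
```python
from h import *
mv([.520,-.158,.227],-101.1); mv([.520,-.158,.009],-101.1)
```

```text
travel [ 0.4396 -0.056  -0.0008] dr [-0.      0.      0.0028] rows>= 3.544957471230608 0.09460013002591539
travel [ 0.4397 -0.0559  0.4352] dr [-0.      0.      0.0028] rows>= 4.969530415342628 0.09460013002591539
```

>>> jog_arm(
  travel=[
    [0.44,-0.056,0],
    [0.44,-0.056,0],
    [0.44,-0.056,0],
    [0.44,-0.056,0],
    [0.44,-0.056,0.1],
    [0.44,-0.056,0.2],
    [0.44,-0.056,0.3],
    [0.44,-0.056,0.38],
    [0.44,-0.056,0.42],
    [0.44,-0.056,0.435],
  ],
  dr=[
    [0,0,0.0028],
    [0,0,0.0028],
    [0,0,0.0028],
    [0,0,0.0028],
    [0,0,0.0028],
    [0,0,0.0028],
    [0,0,0.0028],
    [0,0,0.0028],
    [0,0,0.0028],
    [0,0,0.0028],
  ],
  claw=[1,1,1,1,1,1,1,1,1,1],
)

```text
time_s: 4.05
tcp_pos: [0.5197, -0.1577, 0.008]
eef_rot: [179.9, -0.0, -101.0]
contact_force: [-0.4, -0.3, 1.5]
gripper_width: 0.088
gripper_force: 0.0
```

Run:
```python
from h import *
s=r.get_state(); print(s['tcp_pos'],s['eef_rot'],s['contact_force'])
mv([.5267,-.1228,.009],-101.1); mv([.5262,-.0605,.009],-101.1); mv([.5266,-.0545,.009],-101.1)
```

```text
[ 0.51967807 -0.15771165  0.00799414] [ 1.79891524e+02 -2.82508572e-02 -1.01020602e+02] [-0.4419168  -0.32042491  1.54777337]
travel [-0.0712 -0.0004 -0.002 ] dr [ 0.0003 -0.0001  0.0002] rows>= 0.5700003716000324 0.012836444757962948
travel [-0.1933  0.0244 -0.0021] dr [ 0.0003 -0.0001  0.0002] rows>= 1.558965936477535 0.012836444757962948
travel [-0.2053  0.0259 -0.0021] dr [ 0.0003 -0.0001  0.0002] rows>= 1.6551741963612912 0.012836444757962948
```

>>> jog_arm(
  travel=[
    [-0.04,0,0],
    [-0.07,0,0],
    [-0.085,0.003,0],
    [-0.1,0.006,0],
    [-0.115,0.009,0],
    [-0.13,0.012,0],
    [-0.145,0.015,0],
    [-0.16,0.018,0],
    [-0.173,0.021,0],
    [-0.184,0.023,0],
  ],
  dr=[
    [0,0,0],
    [0,0,0],
    [0,0,0],
    [0,0,0],
    [0,0,0],
    [0,0,0],
    [0,0,0],
    [0,0,0],
    [0,0,0],
    [0,0,0],
  ],
  claw=[1,1,1,1,1,1,1,1,1,1],
)

```text
time_s: 5.3
tcp_pos: [0.5265, -0.0662, 0.009]
eef_rot: [180.0, -0.0, -101.2]
contact_force: [0.3, -3.9, 3.1]
gripper_width: 0.0878
gripper_force: 2.2
```

```bash
python3 look.py w2.png; python3 a.py
python3 - <<'E'
from h import *
s=r.get_state(); print(s['contact_force'])
E
```

```text
5.3 [ 0.5265 -0.0662  0.009 ] [ 179.99   -0.   -101.15] [ 14.   21.3 -32.1   0.  -36.6 -25.2]
[-0.05225641  0.24067995  0.23122169]Traceback (most recent call last):
  File "look.py", line 11, in <module>
    v,u=np.nonzero(x['pixels']); P=np.array([pt(c,a,b,z=.02) for a,b in zip(u,v)])[:,:2].astype(np.float32)
                                             ~~^^^^^^^^^^^^^
  File "h.py", line 15, in pt
    T=cam(c); ray=np.array([(u-c['cx'])/c['fx'],-(v-c['cy'])/c['fy'],-1.])
  File "h.py", line 11, in cam
    s=r.get_state(); T=np.eye(4); T[:3,:3]=R.from_euler('xyz',s['eef_rot'],degrees=True).as_matrix(); T[:3,3]=s['tcp_pos']
ValueError: time passes only in moves, steps and waits
Traceback (most recent call last):
  File "a.py", line 7, in <module>
    n,l,st,ce=cv2.connectedComponentsWithStats(m); i=1+st[1:,4].argmax()
                                                       ~~~~~~~~~~~~~~~^^
ValueError: attempt to get argmax of an empty sequence
```

View pics/w2.png

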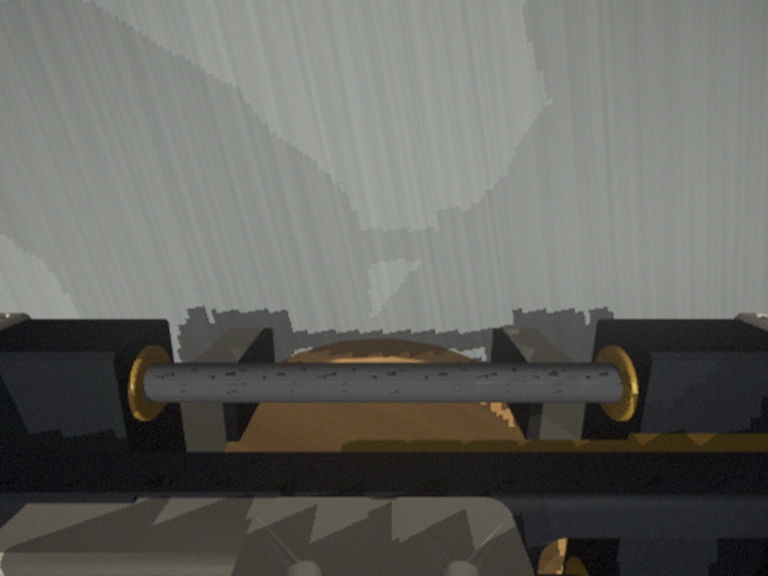

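The wrist view shows the board nested between both fingers (edge at about (390,345)); the push is even. I'm continuing gently until the force rises.

>>> jog_arm(
  travel=[
    [-0.002,0,0],
    [-0.004,0.001,0],
    [-0.006,0.001,0],
    [-0.008,0.001,0],
    [-0.01,0.001,0],
    [-0.012,0.001,0],
    [-0.014,0.001,0],
    [-0.016,0.001,0],
    [-0.016,0.001,0],
    [-0.016,0.001,0],
  ],
  dr=[
    [0,0,0],
    [0,0,0],
    [0,0,0],
    [0,0,0],
    [0,0,0],
    [0,0,0],
    [0,0,0],
    [0,0,0],
    [0,0,0],
    [0,0,0],
  ],
  claw=[1,1,1,1,1,1,1,1,1,1],
)

```text
time_s: 6.9
tcp_pos: [0.5267, -0.0593, 0.0089]
eef_rot: [179.9, -0.1, -101.2]
contact_force: [-2.4, -5.9, 0.8]
gripper_width: 0.0879
gripper_force: 2.5
```

>>> jog_arm(
  travel=[
    [-0.001,0,0],
    [-0.002,0,0],
    [-0.003,0,0],
    [-0.004,0,0],
    [-0.005,0,0],
    [-0.006,0,0],
    [-0.006,0,0],
    [-0.006,0,0],
    [-0.006,0,0],
    [-0.006,0,0],
  ],
  dr=[
    [0,0,0],
    [0,0,0],
    [0,0,0],
    [0,0,0],
    [0,0,0],
    [0,0,0],
    [0,0,0],
    [0,0,0],
    [0,0,0],
    [0,0,0],
  ],
  claw=[1,1,1,1,1,1,1,1,1,1],
)

```text
time_s: 8.15
tcp_pos: [0.5258, -0.0582, 0.0089]
eef_rot: [179.8, -0.2, -101.3]
contact_force: [-4.3, -17.0, 4.4]
gripper_width: 0.0877
gripper_force: 7.4
```

```bash
sed -i 's/^def pt(c,u,v,z=None,d=None):/def pt(c,u,v,z=None,d=None,T=None):/; s/^    T=cam(c); ray=/    T=cam(c) if T is None else T; ray=/' h.py
python3 - <<'E'
from h import *
c=r.capture('top'); T=cam(c); save(c,'top1.png',(180,120,320,240),5)
im=c['pixels']; hsv=cv2.cvtColor(im,cv2.COLOR_RGB2HSV); m=((hsv[...,1]>70)&(hsv[...,0]>5)&(hsv[...,0]<25)); m[:140]=0;m[215:]=0;m[:,:200]=0;m[:,320:]=0
v,u=np.nonzero(m); P=np.array([pt(c,a,b,z=.02,T=T) for a,b in zip(u,v)])[:,:2].astype(np.float32); print(len(P),cv2.minEnclosingCircle(P))
print(r.get_state()['contact_force'])
E
```

```text
1975 ((0.510094165802002, 0.06184885650873184), 0.20739877223968506)
[ -3.07669432 -16.55145626   3.79402344]
```

View pics/top1.png

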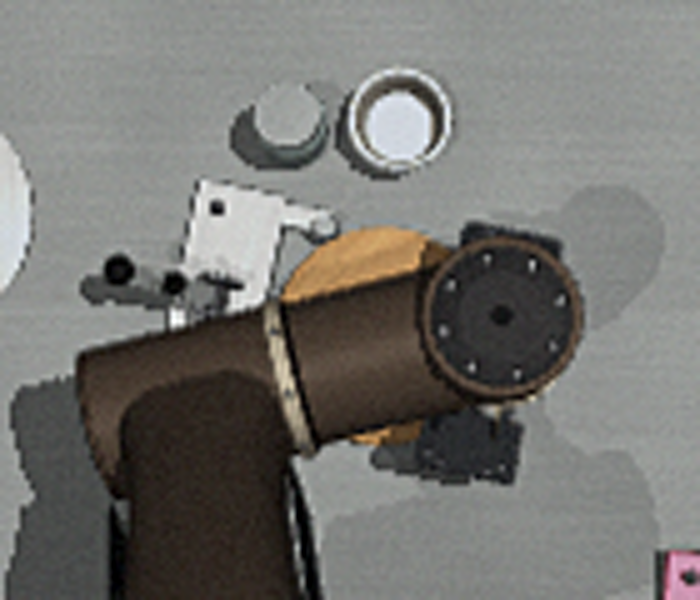

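The force jumped to 17 N along the fixture's -x at exactly the predicted TCP position, so the board is stopped on both posts. The top view shows it against the near post at (320,225) and clear of the ramekin. Backing off and rising.

>>> jog_arm(
  travel=[
    [0.02,0,0],
    [0.06,0,0],
    [0.1,0,0],
    [0.1,0,-0.05],
    [0.1,0,-0.15],
    [0.1,0,-0.25],
    [0.1,0,-0.35],
    [0.1,0,-0.43],
    [0.1,0,-0.48],
    [0.1,0,-0.48],
  ],
  dr=[
    [0,0,0],
    [0,0,0],
    [0,0,0],
    [0,0,0],
    [0,0,0],
    [0,0,0],
    [0,0,0],
    [0,0,0],
    [0,0,0],
    [0,0,0],
  ],
  claw=[1,1,1,1,0.5,0,0,0,0,0],
)

```text
time_s: 9.45
tcp_pos: [0.5196, -0.1052, 0.2515]
eef_rot: [-179.7, 0.1, -101.1]
contact_force: [-0.3, 1.0, -1.2]
gripper_width: 0.0337
gripper_force: 0.0
```

Run:
```python
from h import *
mv([.592,.278,.25],-101.1);mv([.565,.141,.25],-101.1)
```

```text
travel [-0.7799  0.0063  0.0043] dr [-0.0008  0.0003 -0.0001] rows>= 6.239709997335385 0.027622789803983562
travel [-0.5007  0.0062  0.0038] dr [-0.0008  0.0003 -0.0001] rows>= 4.005683236061411 0.027622789803983562
```

>>> jog_arm(
  travel=[
    [-0.12,0,0],
    [-0.24,0.002,0],
    [-0.36,0.004,0],
    [-0.48,0.006,0],
    [-0.6,0.006,0],
    [-0.7,0.006,0],
    [-0.76,0.006,0],
    [-0.78,0.006,0],
    [-0.78,0.006,0],
    [-0.78,0.006,0],
  ],
  dr=[
    [0,0,0],
    [0,0,0],
    [0,0,0],
    [0,0,0],
    [0,0,0],
    [0,0,0],
    [0,0,0],
    [0,0,0],
    [0,0,0],
    [0,0,0],
  ],
  claw=[0,0,0,0,0,0,0,0,0,0],
)

```text
time_s: 10.7
tcp_pos: [0.5909, 0.2772, 0.249]
eef_rot: [180.0, -0.0, -101.2]
contact_force: [0.6, 0.3, 0.5]
gripper_width: 0.0005
gripper_force: 0.0
```

```bash
python3 - <<'E'
from h import *
s=r.get_state(); print(s['tcp_pos'],s['eef_rot'],s['joints'],s['gripper_width'])
c=r.capture('wrist'); T=cam(c); save(c,'w3.png',None,1.5)
np.savez('w.npz',**c,T=T)
for k in('lever_ball','lever_hinge','fixture'):
    for t in r.tip_of(k,'wrist')[:2]:
        u,v=t['at']; print(k,round(t['conf'],2),np.round(t['at'],1),pt(c,u,v,d=c['range_z'][int(v),int(u)],T=T).round(4))
E
python3 meas.py
```

```text
[0.59093375 0.27722078 0.24898035] [ 1.79985426e+02 -1.17139379e-02 -1.01204886e+02] [ 4.22177133e+01  1.77688953e+01 -4.13567639e-01 -4.97118528e-03
 -7.18356290e+01 -5.34210503e+01] 0.00045881409381828695
lever_ball 0.63 [248.9 131.8] [0.5852 0.2238 0.1425]
lever_hinge 0.59 [251.6  69.5] [0.5707 0.1599 0.0587]
fixture 0.79 [250.6  47.6] [0.5662 0.1292 0.0203]
board ((0.5547140836715698, 0.0779159814119339), 0.0720117911696434) [0.557673   0.09390696]
```

View pics/w3.png

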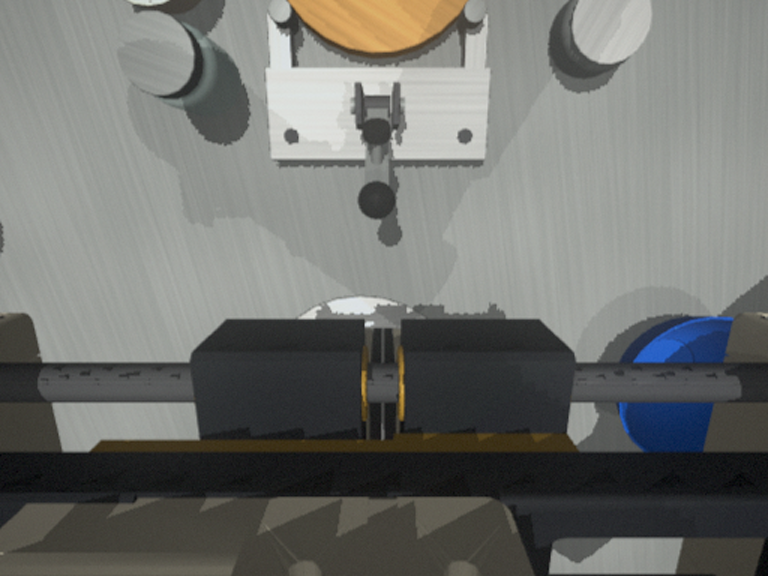

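The wrist view shows the lever ball at (377,200), hinge cheeks (377,100), board edge at (380,50) between the posts at (282,10) and (474,10). The closed fingers are behind the ball. I'll check the board's fit from its visible arc before flipping.

```bash
cat >> meas.py <<'E'
from scipy.optimize import least_squares
e=[]
for a in range(u.min(),u.max()+1):
    k=v[u==a]
    if len(k) and k.max()>3: e.append(pz(a,k.max()+.5,.02)[:2])
e=np.array(e)
f=least_squares(lambda c:np.hypot(*(e-c).T)-.09,[.543,.028],loss='soft_l1',f_scale=.001); print('arc',f.x,np.abs(f.fun).mean())
x=np.array([.1925,.9813]);y=np.array([-.9813,.1925]); d=f.x-[.5625,.126]; print('fixture frame',d@x,d@y)
E
python3 meas.py
python3 - <<'E'
import sys
from h import *
w=np.load('w.npz');T=w['T'];c={k:w[k] for k in w.files}
for a,b in((282/1.5,11/1.5),(474.5/1.5,11/1.5)): print(pt(c,a,b,z=.036,T=T))
for a,b in((267,69),(491,69)): print('barfront',pt(c,a/1.5,b/1.5,z=.02,T=T))
E
```

```text
board ((0.5547140836715698, 0.0779159814119339), 0.0720117911696434) [0.557673   0.09390696]
arc [0.54467659 0.02948999] 0.0005897038306042199
fixture frame -0.09813627989572757 -0.0010880653269583337
[0.62972398 0.07630821 0.036     ]
[0.48297454 0.10536193 0.036     ]
barfront [0.65520451 0.10960496 0.02      ]
barfront [0.47131791 0.14602564 0.02      ]
```

The board is centred (y about -1 mm, equal distance to both posts) and seated to within calibration. Lowering behind the ball.

>>> jog_arm(
  travel=[
    [0,-0.008,0.06],
    [0,-0.008,0.12],
    [0,-0.008,0.18],
    [0,-0.008,0.23],
    [0,-0.008,0.26],
    [0,-0.008,0.268],
    [0,-0.008,0.268],
    [0.02,-0.008,0.268],
    [0.035,-0.008,0.268],
    [0.05,-0.008,0.268],
  ],
  dr=[
    [0,0,0],
    [0,0,0],
    [0,0,0],
    [0,0,0],
    [0,0,0],
    [0,0,0],
    [0,0,0],
    [0,0,0],
    [0,0,0],
    [0,0,0],
  ],
  claw=[0,0,0,0,0,0,0,0,0,0],
)

```text
time_s: 12.15
tcp_pos: [0.5901, 0.2525, 0.1155]
eef_rot: [-180.0, 0.0, -101.2]
contact_force: [-0.4, 0.5, -0.8]
gripper_width: 0.0003
gripper_force: 0.0
```

>>> jog_arm(
  travel=[
    [0.02,0,0],
    [0.04,0,0],
    [0.06,0,-0.004],
    [0.08,0,-0.008],
    [0.1,0,-0.012],
    [0.12,0,-0.016],
    [0.138,0,-0.02],
    [0.155,0,-0.02],
    [0.17,0,-0.02],
    [0.18,0,-0.02],
  ],
  dr=[
    [0,0,0],
    [0,0,0],
    [0,0,0],
    [0,0,0],
    [0,0,0],
    [0,0,0],
    [0,0,0],
    [0,0,0],
    [0,0,0],
    [0,0,0],
  ],
  claw=[0,0,0,0,0,0,0,0,0,0],
)

```text
time_s: 13.4
tcp_pos: [0.5724, 0.1642, 0.1248]
eef_rot: [180.0, -0.0, -101.2]
contact_force: [0.4, 0.9, -0.4]
gripper_width: 0.0003
gripper_force: 0.0
```

Run:
```python
from h import *
s=r.get_state(); print(s['tcp_pos'],s['contact_force'])
c=r.capture('wrist'); save(c,'w4.png',None,1.5)
```

```text
[0.5723978  0.16415123 0.12483099] [ 0.42505141  0.94517892 -0.36607568]
```

View pics/w4.png

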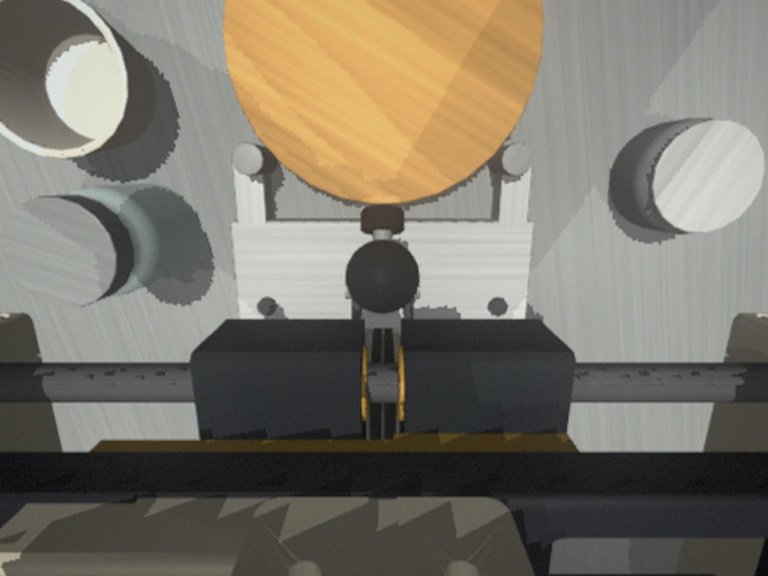

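The lever is near upright: ball (382,277), pad (382,218) hanging toward the board, and the board still against both posts at (250,158) and (516,158). It needs a little more push.

>>> jog_arm(
  travel=[
    [0.005,0,0],
    [0.01,0,0],
    [0.015,0,0],
    [0.02,0,0],
    [0.025,0,0],
    [0.03,0,0],
    [0.035,0,0],
    [0.04,0,0],
    [0.04,0,0],
    [0.04,0,0],
  ],
  dr=[
    [0,0,0],
    [0,0,0],
    [0,0,0],
    [0,0,0],
    [0,0,0],
    [0,0,0],
    [0,0,0],
    [0,0,0],
    [0,0,0],
    [0,0,0],
  ],
  claw=[0,0,0,0,0,0,0,0,0,0],
)

```text
time_s: 14.7
tcp_pos: [0.5689, 0.1452, 0.1251]
eef_rot: [-180.0, 0.0, -101.2]
contact_force: [-0.0, -0.2, -1.2]
gripper_width: 0.0009
gripper_force: 0.0
```

Run:
```python
from h import *
s=r.get_state(); print(s['tcp_pos'],s['contact_force'])
c=r.capture('wrist'); T=cam(c); save(c,'w5.png',None,1.5)
for t in r.tip_of('lever_ball','wrist')[:2]:
    u,v=t['at']; print(round(t['conf'],2),np.round(t['at'],1),pt(c,u,v,d=c['range_z'][int(v),int(u)],T=T).round(4))
```

```text
[0.56887182 0.14518787 0.12508481] [-0.01130224 -0.21028208 -1.19772723]
0.9 [254.2  85.2] [0.5512 0.0572 0.0638]
```

The ball top is now at z 0.064 and fixture x about -70 mm, so the lever has snapped down. Retreating up and back, then a final check.

>>> jog_arm(
  travel=[
    [-0.02,0,-0.04],
    [-0.05,0,-0.1],
    [-0.1,0,-0.18],
    [-0.1,0,-0.25],
    [-0.1,0,-0.3],
    [-0.1,0,-0.3],
    [-0.1,0,-0.3],
    [-0.1,0,-0.3],
    [-0.1,0,-0.3],
    [-0.1,0,-0.3],
  ],
  dr=[
    [0,0,0],
    [0,0,0],
    [0,0,0],
    [0,0,0],
    [0,0,0],
    [0,0,0],
    [0,0,0],
    [0,0,0],
    [0,0,0],
    [0,0,0],
  ],
  claw=[0,0,0,0,0,0,0,0,0,0],
)

```text
time_s: 16.05
tcp_pos: [0.5785, 0.1942, 0.2746]
eef_rot: [180.0, -0.0, -101.2]
contact_force: [-0.1, -0.9, -0.6]
gripper_width: 0.0002
gripper_force: 0.0
```

```bash
python3 - <<'E'
from h import *
s=r.get_state(); print(s['time_s'],s['tcp_pos'],s['contact_force'])
c=r.capture('wrist'); T=cam(c); save(c,'w6.png',None,1.5); np.savez('w.npz',**c,T=T)
for t in r.tip_of('lever_ball','wrist')[:2]:
    u,v=t['at']; print(round(t['conf'],2),np.round(t['at'],1),pt(c,u,v,d=c['range_z'][int(v),int(u)],T=T).round(4))
E
python3 meas.py
```

```text
16.05 [0.57845409 0.194165   0.27464573] [-0.08319259 -0.87922557 -0.61006147]
0.78 [254.   56.7] [0.5521 0.0601 0.062 ]
0.66 [132.4  55.6] [0.716  0.0161 0.0068]
board ((0.5443888902664185, 0.028014052659273148), 0.08960015326738358) [0.54667634 0.03923852]
arc [0.54420277 0.02676695] 0.005674447437025342
fixture frame -0.10089960875326259 -0.0011472941184679237
```

View pics/w6.png

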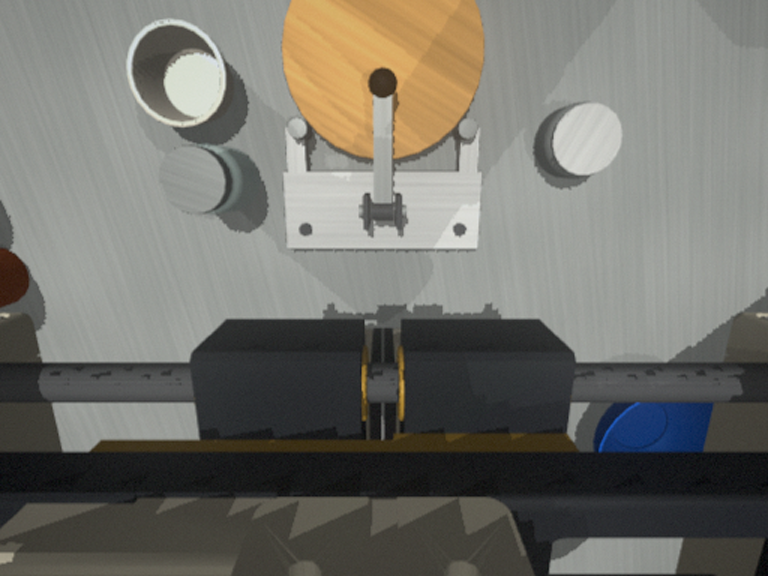

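The lever lies level over the board, with the ball at (382,82). The board is snug against both posts at (298,127) and (468,127), and the surrounding items are undisturbed. Handing in.

```bash
python3 -c "
from plant import r
print(r.close_job())"
```

```text
the job is handed in; nothing more can be done
None
```

The round board is seated against both posts, the lever is snapped over and clamping it, and the job was handed in at about 16 s of the 54 s limit; no result was reported back.

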